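# Find the rattling parts case and hold it out

## Task

One of the three sealed grey parts cases has a part loose inside, so it rattles when shaken; the other two are packed tight and stay silent. Pick the cases up and give them a brisk shake to find the rattling one, leaving each silent case standing upright where it stood at the start. Finish while still holding the rattling case in the gripper: level, still, and about 10 cm up in the air over the middle of the black hand-over mat, with nothing else on the table disturbed.

Things in the scene. Friction and masses are not known exactly. Their poses are not given: they have to be found in the camera images.
- case_1: sealed grey plastic parts case, the left-hand (+y) of three alike: 96 (x) x 96 (y) x 60 (z) mm, with a black grip block on its lid, 70 (x) x 26 (y) mm and 34 mm tall (top at 94 mm); origin at the centre of its underside, z up. Grip the block across its 26 mm. 0.66 to 0.82 kg in all; the weight tells nothing. Which case has the loose part differs each time.
- case_2: sealed grey plastic parts case, the middle of three alike: 96 (x) x 96 (y) x 60 (z) mm, with a black grip block on its lid, 70 (x) x 26 (y) mm and 34 mm tall (top at 94 mm); origin at the centre of its underside, z up. Loose part: 0.35 kg in springy foam, free to swing up to 18 mm each way in x and y; silent cases' contents have 2 mm of play at most.
- case_3: sealed grey plastic parts case, the right-hand (-y) of three alike: 96 (x) x 96 (y) x 60 (z) mm, with a black grip block on its lid, 70 (x) x 26 (y) mm and 34 mm tall (top at 94 mm); origin at the centre of its underside, z up. After a brisk move of 40 to 60 mm and a stop, the loose part swings on 4 to 5 times a second for about a second: felt as wrist force of 1 N or more.
- mat: flat black rubber hand-over mat fixed to the table beyond the cases, 100 (x) x 160 (y) x 4 mm; origin at the centre of its underside
- gear: bystander: small white printed gear lying flat, 39 mm across, 18 mm high; origin under its centre
- screwdriver: bystander: screwdriver 160 mm long lying along its x between the middle and right-hand cases
- tape: bystander: cardboard ring 90 mm across, 24 mm high, lying flat; origin under its centre
- bottle: bystander: clear bottle 60 mm across, 150 mm high, standing at the far left; origin under its centre
- spatula: bystander: spatula 200 mm long lying along its x at the right
- glue_stick: bystander: white stick 90 mm long, 26 mm thick, lying along its x
- card_box: bystander: closed carton 110 x 80 x 70 mm at the left; origin under its centre
Things that resemble listed ones, but are neither listed nor needed, are in the scene too. What is shaped like the case_1 but blue or green is not meant.

How it is judged:
On the way:
1. the rattling case is lifted clear and shaken so that its loose part swings 5 mm or more (((height (world z) of case_1 above 0.02 m and horizontal distance between loose_part_g and case_1 between 0.005 and 0.045 m) or (height (world z) of case_2 above 0.02 m and horizontal distance between loose_part_g and case_2 between 0.005 and 0.045 m) or (height (world z) of case_3 above 0.02 m and horizontal distance between loose_part_g and case_3 between 0.005 and 0.045 m))).
At the end, for the whole second after the job is handed in: The case with the loose part is gripped (over 1 N), underside 50 to 200 mm above the table, centre within 50 mm (level) of the mat's, tilt under 0.2 rad, slower than 0.05 m/s; the other two stand on the table, not gripped, within 40 mm of their starts, tilt under 0.1 rad (((distance between loose_part_g and case_1 below 0.045 m and horizontal distance between case_1 and mat below 0.05 m and height (world z) of case_1 between 0.05 and 0.2 m and angle between case_1's own z axis and vertical below 0.2 rad and linear speed of case_1 below 0.05 m/s and contact force between case_1 and the fingers above 1 N and distance of each of case_2, case_3 from where it was at the start of the episode below 0.04 m and angle between each of case_2, case_3's own z axis and vertical below 0.1 rad and height (world z) of each of case_2, case_3 below 0.01 m and contact force between each of case_2, case_3 and the fingers below 0.2 N) or (distance between loose_part_g and case_2 below 0.045 m and horizontal distance between case_2 and mat below 0.05 m and height (world z) of case_2 between 0.05 and 0.2 m and angle between case_2's own z axis and vertical below 0.2 rad and linear speed of case_2 below 0.05 m/s and contact force between case_2 and the fingers above 1 N and distance of each of case_1, case_3 from where it was at the start of the episode below 0.04 m and angle between each of case_1, case_3's own z axis and vertical below 0.1 rad and height (world z) of each of case_1, case_3 below 0.01 m and contact force between each of case_1, case_3 and the fingers below 0.2 N) or (distance between loose_part_g and case_3 below 0.045 m and horizontal distance between case_3 and mat below 0.05 m and height (world z) of case_3 between 0.05 and 0.2 m and angle between case_3's own z axis and vertical below 0.2 rad and linear speed of case_3 below 0.05 m/s and contact force between case_3 and the fingers above 1 N and distance of each of case_1, case_2 from where it was at the start of the episode below 0.04 m and angle between each of case_1, case_2's own z axis and vertical below 0.1 rad and height (world z) of each of case_1, case_2 below 0.01 m and contact force between each of case_1, case_2 and the fingers below 0.2 N))); the arm keeps its last pose, push and grip.
It fails at once if a bystander is moved more than 30 mm (distance of any of gear, screwdriver, tape, bottle, spatula, glue_stick, card_box from where it was at the start of the episode above 0.03 m).
It also fails if it takes over 67 s, if anything falls off the work surface, if the arm or the gripper's body presses on something with over 40 N, if the wrist force passes 120 N, or if a joint passes its speed limit or range.

## Robot

A 6-joint arm with a two-finger parallel gripper is mounted at the origin on the work surface. World frame = base frame: x ahead of the robot, y to its left, z up, the work surface at z = 0. Lengths are in m, angles in rad, forces in N, time in s.
With the tool pointing down it reaches from about 0.425 to 0.95 m from the base axis. Payload 3.5 kg.
Tool frame: the origin (TCP) lies at the very end of the fingers, on their centre line; the grasp point (between the pads) lies 19 mm behind it; z points along the fingers, y is the direction in which the jaws open and shut (so a half turn about z gives the same grasp; the last joint's range is limited). The gripper opens to 85 mm and grips with 20 to 120 N. Pads are 22 mm wide; open, the fingers measure 114 mm over their backs; the gripper's body (76 mm by 85 mm) begins 54 mm behind the grasp point. The pads swing forward as they close: fully open they stand 13 mm farther back than shut.
Start: joints at [-1.389, 0.286, 1.577, -0, 1.279, -0.15], TCP at [0.22, -0.638, 0.231] pointing down, gripper open.
Joint ranges: [-2.77, 2.77], [-0.9, 2.22], [0.21, 2.48], [-1.53, 4.67], [0.24, 2.81], [-2.84, 2.84]. Speed limits (rad/s): [2.79, 2.79, 3.14, 3.14, 3.14, 3.14].

## Interface

Orientations are given as a unit quaternion [x, y, z, w].
In Python, from plant import get_state, vision, ctrl, cut_out gives the robot as it stands.
- The arm moves only by the tool jog_arm, never from a script. Its argument "commands" is text: rows parted by semicolons, each of 6 numbers parted by spaces: the shift along the world's x, y, z in m, then the turn, a rotation vector about the world's x, y, z in rad. A call has 1 to 20 rows; each row is the pose to reach, as a shift and turn from the pose commanded when the call began; what a row does not reach only later rows make up. A row lasts 1/8 s, in which the tool goes at most 62.5 mm and 10.7 degrees, less where a joint would pass 70% of its speed; a pose out of reach is approached as far as the arm can. A call with a gripper value outside its range is refused whole. "gripper" is the opening in per cent of the stroke, from 0 (shut) to 100 (fully open), set as the call begins (left out, the last holds). The fingers move at their own pace and stop on an object; "grip_force" is the grip in N (left out, the last holds). Time passes only in rows, so rows that repeat a pose let the fingers close. It gives the time, the measured TCP pose, the force and the opening at its end, in the units of the state.
- get_state(): the state, without advancing time (a new reading comes with each control period).
- vision.read_camera(name): name is "scene" or "top"; returns a dict with "frame" (420x560x3 uint8, red, green, blue), "z_map" (420x560 float32, m along the optical axis (not along the pixel's ray), 0 where there is no reading), "fx", "fy", "cx", "cy" (pixels), "R" (3x3) and "t" (3): a world point X has camera coordinates R X + t. Camera axes: x right, y down, z forward; pixel columns grow to the right and rows downward; lengths in m; the calibration is good to about 2 mm. A picture is of the moment at which its call begins.
- ctrl.sign_off(): hands the job in, once; it reports no verdict.
Trained networks look in the newest picture that a camera, given by its name, has taken for a name from the list of things; names that differ only in an ending like _2 or _b are one class to them, and where a whole thing is asked for, a point or a joint stands for the part that bears it (a point fixed in the world has none). Each returns a list of dicts, best first, with "conf" (0 to 1); they miss things now and then, are a little off and sometimes report something else, mostly with a low value. They report only what shows in the picture. A call takes as long as a camera call. They do not tell look-alikes from the thing itself.
- cut_out(camera, query): "pixels" (420x560 bool, what is visible of it) and "box" ([centre column, centre row, width, height] in pixels, round what is visible of it).
The state is a dict: "time": time; "qpos": joint angles; "dq": joint speeds; "joint_efforts": joint torques, N m; "eef_pos": TCP position; "tcp_rot": TCP orientation; "contact_force": force on the tool from outside, world axes, zero at the start; "wrist_torque": the same for the moment, N m; "opening": opening from 0.0 (shut) to 1.0 (fully open).
Only numpy, scipy, OpenCV 4.12 (cv2) and the standard library are available. Lean on these libraries where they do the work, as an engineer would, in place of code of your own. Each camera call takes 0.05 s, during which the arm holds its last target.

## Working session

There is one attempt and no reset: what is moved stays moved. The work goes in short steps, Python scripts to look and compute and a tool call to move; the robot and the scene stay as the last step left them, time stands still between calls to the robot, and variables do not carry over. Pictures are saved under pics/ and viewed, and the job is handed in when it is done.

Besides the shell and the picture viewer there is one more tool, called as name(argument=value, ...) on one line, values as JSON. jog_arm: Moves the arm, as the interface text tells. Its arguments: {"type":"object","properties":{"commands":{"type":"string"},"gripper":{"type":"number"},"grip_force":{"type":"number"}},"required":["commands"]}

```bash
mkdir -p pics; ls; python3 - <<'E'
from plant import get_state, vision, ctrl, cut_out
import cv2,numpy as np
print(get_state())
for n in ("scene","top"):
    c=vision.read_camera(n); cv2.imwrite(f"pics/{n}0.png",c["frame"][:,:,::-1]); np.savez(f"{n}0.npz",**c)
    for q in ("case_1","mat"):
        for d in cut_out(n,q):
            m=d["pixels"]; z=c["z_map"]; v,u=np.nonzero(m&(z>0)); zz=z[v,u]
            P=np.c_[(u-c["cx"])/c["fx"]*zz,(v-c["cy"])/c["fy"]*zz,zz]; W=(P-c["t"])@c["R"]
            col=c["frame"][v,u].mean(0)
            print(n,q,round(d["conf"],2),np.round(d["box"]),col.round(),W.min(0).round(3),W.max(0).round(3))
            if q=="case_1":
                T=W[W[:,2]>0.085]
                if len(T)>20: 
                    r=cv2.minAreaRect((T[:,:2]*1000).astype(np.float32)); print("   block",len(T),r,T.mean(0).round(3))
E
```

```text
pics
{'time': 0.0, 'qpos': array([-1.38901120e+00,  2.87202165e-01,  1.57819885e+00,  3.33311872e-06,
        1.27860513e+00, -1.50002648e-01]), 'dq': array([ 0.00124928,  0.00116932, -0.00051078,  0.00092327, -0.00205377,
        0.00017619]), 'joint_efforts': array([ 5.93852997e-05, -4.05983698e+01, -2.92623836e+01, -2.05731112e-04,
        5.73132929e-03,  2.49057393e-06]), 'eef_pos': array([ 0.21977527, -0.6375129 ,  0.22991102]), 'tcp_rot': array([ 9.86270500e-01,  1.65133417e-01, -1.75807521e-05, -1.20661956e-03]), 'contact_force': array([-0.36864406,  0.70018237,  0.28760263]), 'wrist_torque': array([-0.03775594, -0.00316852,  0.00517509]), 'opening': 1.001660470903026}
scene case_1 0.92 [264. 200.  48.  51.] [122. 116. 116.] [ 0.402 -0.077 -0.007] [0.567 0.05  0.097]
   block 184 ((502.5804443359375, -14.011991500854492), (71.85684204101562, 26.316410064697266), 24.06558609008789) [ 0.504 -0.014  0.092]
scene case_1 0.9 [362. 187.  42.  47.] [116. 115. 116.] [ 0.39   0.227 -0.006] [0.561 0.363 0.097]
   block 171 ((505.82647705078125, 278.6369934082031), (71.83991241455078, 2
[... 2226 characters left out ...]
34), 88.07579803466797) [0.263 0.487 0.094]
top case_1 0.7 [290. 235.  44.  42.] [154. 149. 152.] [ 0.439 -0.076 -0.004] [0.566 0.048 0.1  ]
   block 254 ((499.15216064453125, -13.621967315673828), (69.53199005126953, 25.805633544921875), 24.2481746673584) [ 0.499 -0.014  0.094]
top case_1 0.61 [172. 294.  48.  43.] [ 59. 155.  75.] [ 0.286  0.261 -0.001] [0.389 0.376 0.101]
   block 272 ((336.1097717285156, 313.7347106933594), (26.0854434967041, 70.47724151611328), 6.8516845703125) [0.336 0.312 0.095]
top case_1 0.57 [453. 242.  36.  72.] [183. 174. 178.] [ 0.379 -0.531 -0.007] [ 0.577 -0.426  0.025]
top mat 0.85 [277. 177.  57.  32.] [72. 63. 61.] [ 0.617 -0.06  -0.005] [0.722 0.103 0.013]
```

```bash
python3 - <<'E'
import cv2
a=cv2.imread("pics/top0.png"); cv2.imwrite("pics/top0b.png",cv2.resize(a[120:380,60:500],None,fx=1.8,fy=1.8,interpolation=cv2.INTER_CUBIC))
a=cv2.imread("pics/scene0.png"); cv2.imwrite("pics/scene0b.png",cv2.resize(a,(800,600)))
E
```

```text
(no output)
```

View pics/top0b.png

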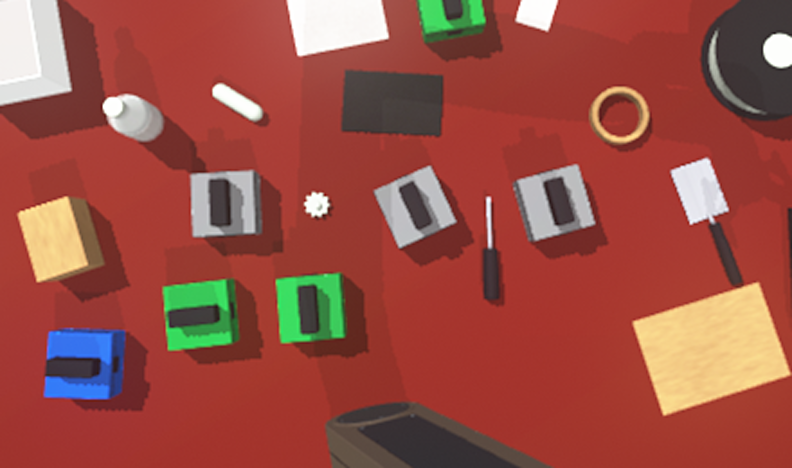

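View pics/scene0b.png

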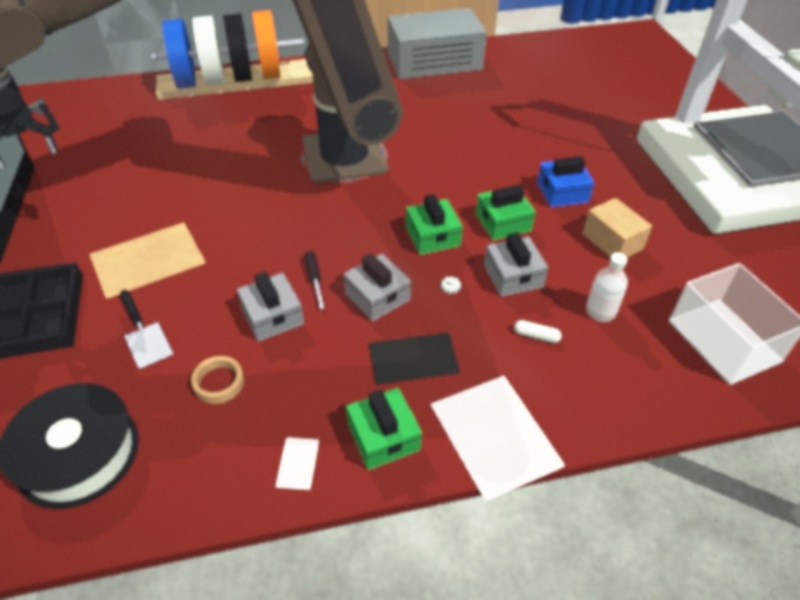

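Three grey cases with black blocks at scene pixels (362,187), (264,200) and (189,213) are left, middle and right. They are the grey ones meant; the green cases at (270,302), (305,156), (355,148) and the blue one at (396,125) are lookalikes. The mat is at scene (290,251), centred near (0.67, 0.022). I'll start with case_3, the closest, after confirming it in one crop.

```bash
python3 - <<'E'
import cv2
a=cv2.imread("pics/scene0.png"); cv2.imwrite("pics/crop.png",cv2.resize(a[150:250,150:400],None,fx=3.2,fy=3.2,interpolation=cv2.INTER_CUBIC))
E
```

```text
(no output)
```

View pics/crop.png

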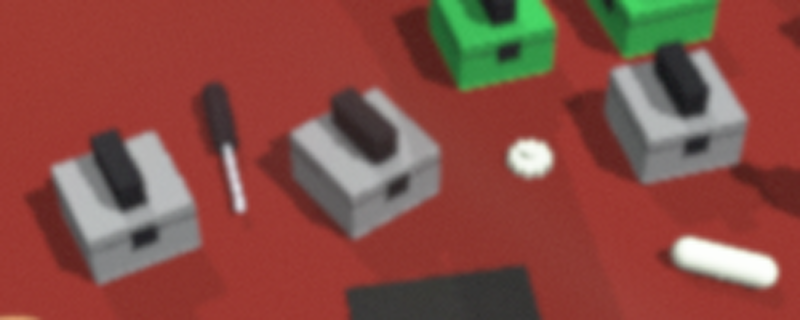

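jog_arm(commands="0.286 0.409 -0.04 0 0 -0.085;0.286 0.409 -0.04 0 0 -0.085;0.286 0.409 -0.04 0 0 -0.085;0.286 0.409 -0.04 0 0 -0.085;0.286 0.409 -0.04 0 0 -0.085;0.286 0.409 -0.04 0 0 -0.085;0.286 0.409 -0.04 0 0 -0.085;0.286 0.409 -0.04 0 0 -0.085;0.286 0.409 -0.04 0 0 -0.085;0.286 0.409 -0.04 0 0 -0.085;0.286 0.409 -0.04 0 0 -0.085;0.286 0.409 -0.04 0 0 -0.085", gripper=100)

```text
time: 1.8
eef_pos: [0.5054, -0.2304, 0.1915]
tcp_rot: [0.993, 0.122, 0.0, 0.0]
contact_force: [-0.5, 0.6, -0.2]
opening: 0.997
```

The crop shows three grey cases with black blocks, at crop (125,205), (365,165) and (675,115). Next I descend on case_3.

jog_arm(commands="0 0 -0.06 0 0 0;0 0 -0.105 0 0 0;0 0 -0.125 0 0 0;0 0 -0.125 0 0 0;0 0 -0.125 0 0 0")

```text
time: 2.42
eef_pos: [0.5065, -0.2302, 0.0676]
tcp_rot: [0.992, 0.123, 0.001, 0.001]
contact_force: [0.7, 0.3, -0.2]
opening: 1.002
```

jog_arm(commands="0 0 0 0 0 0;0 0 0 0 0 0;0 0 0 0 0 0;0 0 0 0 0 0;0 0 0 0 0 0;0 0 0 0 0 0", gripper=0, grip_force=90)

```text
time: 3.18
eef_pos: [0.5063, -0.2298, 0.0671]
tcp_rot: [0.992, 0.123, 0.0, 0.001]
contact_force: [-0.9, -3.3, 4.1]
opening: 0.287
```

```bash
cat > feel.py <<'E'
from plant import get_state, vision
import numpy as np
def feel(n=20):
    F=[]
    for i in range(n):
        s=get_state(); F.append(np.r_[s["time"],s["contact_force"],s["wrist_torque"],s["eef_pos"]*1000])
        vision.read_camera("top")
    F=np.array(F); 
    print(np.round(F,2)); print("ptp first half",np.ptp(F[:n//2,1:7],axis=0).round(2)," second",np.ptp(F[n//2:,1:7],axis=0).round(2)); print(get_state()["opening"])
E
```

jog_arm(commands="0 0 0.03 0 0 0;0 0 0.08 0 0 0;0 0 0.1 0 0 0;0 0 0.1 0 0 0;0 0 0.1 0 0 0;0 0 0.1 0 0 0;0 -0.055 0.1 0 0 0;0 0 0.1 0 0 0")

```text
time: 4.18
eef_pos: [0.5054, -0.2384, 0.1656]
tcp_rot: [0.993, 0.118, -0.0, 0.004]
contact_force: [0.1, 3.0, -6.9]
opening: 0.284
```

```bash
python3 -c "
from feel import *
feel(18)"
```

```text
[[ 4.1800e+00  1.0000e-01  2.9600e+00 -6.9300e+00  3.9000e-01  2.0000e-02
   1.0000e-02  5.0542e+02 -2.3839e+02  1.6558e+02]
 [ 4.2200e+00  2.8000e-01  1.2930e+01 -1.0470e+01  1.2300e+00 -1.0000e-01
   3.0000e-02  5.0400e+02 -2.2457e+02  1.6378e+02]
 [ 4.2800e+00  1.0200e+00  1.5300e+00 -7.9600e+00  3.7000e-01 -1.9000e-01
   3.0000e-02  5.0389e+02 -2.2468e+02  1.6308e+02]
 [ 4.3200e+00 -7.1000e-01 -3.7400e+00 -7.6900e+00 -6.3000e-01  5.0000e-02
   0.0000e+00  5.0442e+02 -2.2695e+02  1.6353e+02]
 [ 4.3800e+00 -9.5000e-01 -2.4200e+00 -7.2300e+00 -5.3000e-01  1.6000e-01
  -1.0000e-02  5.0487e+02 -2.2885e+02  1.6439e+02]
 [ 4.4200e+00 -2.3000e-01  6.2000e-01 -6.6800e+00  2.1000e-01 -3.0000e-02
   3.0000e-02  5.0525e+02 -2.2912e+02  1.6503e+02]
 [ 4.4700e+00  9.4000e-01  3.0500e+00 -7.3700e+00  5.5000e-01 -1.5000e-01
  -1.0000e-02  5.0561e+02 -2.2858e+02  1.6540e+02]
 [ 4.5300e+00  3.4000e-01  5.8000e-01 -7.8800e+00 -2.0000e-02 -1.0000e-02
   5.0000e-02  5.0586e+02 -2.2856e+02  1.6566e+02]
 [ 4.5800e+00  3.0000e-02 -2.7500e+00 -7.9800e+00 -4.2000e-01  8.0000e-02
  -2.0000e-02  5.0590e+02 
[... 561 characters left out ...]
0 -8.2300e+00 -2.1000e-01  8.0000e-02
  -0.0000e+00  5.0595e+02 -2.2948e+02  1.6639e+02]
 [ 4.8800e+00  7.1000e-01 -9.8000e-01 -7.8700e+00  3.0000e-02 -3.0000e-02
  -4.0000e-02  5.0589e+02 -2.2951e+02  1.6646e+02]
 [ 4.9200e+00  6.5000e-01  5.6000e-01 -7.4600e+00  2.1000e-01 -5.0000e-02
  -2.0000e-02  5.0591e+02 -2.2914e+02  1.6636e+02]
 [ 4.9700e+00  8.4000e-01 -3.0000e-02 -7.0100e+00  6.0000e-02 -1.0000e-01
  -2.0000e-02  5.0595e+02 -2.2897e+02  1.6632e+02]
 [ 5.0300e+00 -3.1000e-01 -8.0000e-01 -6.7900e+00 -1.4000e-01 -2.0000e-02
  -0.0000e+00  5.0594e+02 -2.2917e+02  1.6635e+02]]
ptp first half [ 1.97 16.67  3.79  1.86  0.35  0.07]  second [1.76 3.74 1.69 0.48 0.24 0.12]
0.287897735287595
```

The force rings at about 4.3 Hz and ±3 N for a second after the stop, which is a strong rattle signature for case_3. I'll put it back and shake another case the same way, to rule out the arm itself ringing.

jog_arm(commands="0 0 -0.05 0 0 0;0 0 -0.085 0 0 0;0 0 -0.097 0 0 0;0 0 -0.1 0 0 0;0 0 -0.1 0 0 0;0 0 -0.1 0 0 0")

```text
time: 5.82
eef_pos: [0.5072, -0.23, 0.0679]
tcp_rot: [0.992, 0.123, 0.001, 0.001]
contact_force: [-0.1, -0.2, -3.4]
opening: 0.289
```

jog_arm(commands="0 0 0 0 0 0;0 0 0 0 0 0;0 0 0 0 0 0;0 0 0 0 0 0;0 0 0 0 0 0;0 0 0.03 0 0 0;0 0 0.08 0 0 0;0 0 0.12 0 0 0;0 0 0.12 0 0 0", gripper=100)

```text
time: 6.95
eef_pos: [0.5081, -0.2306, 0.191]
tcp_rot: [0.992, 0.123, 0.003, 0.003]
contact_force: [0.2, 0.1, 0.5]
opening: 1.0
```

jog_arm(commands="-0.005 0.06 0 0 0 0.06;-0.005 0.12 0 0 0 0.12;-0.005 0.18 0 0 0 0.178;-0.005 0.215 0 0 0 0.178;-0.005 0.215 0 0 0 0.178;-0.005 0.215 0 0 0 0.178;-0.005 0.215 -0.06 0 0 0.178;-0.005 0.215 -0.105 0 0 0.178;-0.005 0.215 -0.12 0 0 0.178;-0.005 0.215 -0.12 0 0 0.178;-0.005 0.215 -0.12 0 0 0.178")

```text
time: 8.32
eef_pos: [0.5027, -0.0149, 0.0684]
tcp_rot: [0.978, 0.211, 0.002, 0.001]
contact_force: [-0.2, 0.3, 0.6]
opening: 1.0
```

jog_arm(commands="0 0 0 0 0 0;0 0 0 0 0 0;0 0 0 0 0 0;0 0 0 0 0 0;0 0 0 0 0 0;0 0 0 0 0 0", gripper=0, grip_force=90)

```text
time: 9.07
eef_pos: [0.5013, -0.0139, 0.067]
tcp_rot: [0.978, 0.211, 0.0, -0.0]
contact_force: [-1.3, 1.8, 5.5]
opening: 0.289
```

jog_arm(commands="0 0 0.03 0 0 0;0 0 0.08 0 0 0;0 0 0.1 0 0 0;0 0 0.1 0 0 0;0 0 0.1 0 0 0;0 0 0.1 0 0 0;0 -0.055 0.1 0 0 0;0 0 0.1 0 0 0")

```text
time: 10.07
eef_pos: [0.5021, -0.0247, 0.166]
tcp_rot: [0.979, 0.202, 0.0, 0.002]
contact_force: [1.7, 4.0, -6.7]
opening: 0.286
```

```bash
python3 -c "
from feel import *
np.set_printoptions(suppress=True,linewidth=150)
feel(18)"
```

```text
[[ 10.07   1.69   3.96  -6.72   0.38  -0.15   0.01 502.06 -24.65 165.98]
 [ 10.12  -2.14   9.16  -5.49   1.13   0.18  -0.03 500.07 -12.29 165.07]
 [ 10.18  -0.51  -0.44  -7.23  -0.04   0.04  -0.01 499.49 -12.8  164.53]
 [ 10.22  -0.47   0.41  -7.15  -0.01  -0.04  -0.01 499.62 -13.53 164.51]
 [ 10.28  -0.39  -0.32  -6.89   0.01  -0.07  -0.   499.9  -13.79 164.72]
 [ 10.32   0.4   -0.54  -7.75   0.05  -0.02   0.01 500.18 -13.83 165.05]
 [ 10.38  -0.1    0.66  -7.38  -0.     0.01   0.01 500.44 -13.84 165.38]
 [ 10.42  -0.36  -0.45  -7.51   0.02  -0.03   0.04 500.58 -13.87 165.62]
 [ 10.48   0.44   0.16  -5.63  -0.01  -0.01  -0.02 500.73 -13.91 165.88]
 [ 10.52  -1.11   0.19  -7.08  -0.03  -0.05   0.   500.82 -13.97 166.04]
 [ 10.58   0.16  -0.53  -7.57   0.02  -0.    -0.02 500.88 -13.97 166.16]
 [ 10.62   1.24  -0.08  -7.22   0.02  -0.01  -0.03 500.93 -14.05 166.27]
 [ 10.68  -0.01  -0.04  -8.65   0.01  -0.01   0.04 500.95 -14.09 166.32]
 [ 10.72  -0.73  -0.23  -6.32   0.    -0.01   0.02 500.94 -14.11 166.32]
 [ 10.78  -0.4   -0.18  -6.76  -0.03   0.     0.01 500.96 -14.12 166.36]
 [ 10.82   0.2    0.25  -6.97  -0.04  -0.03  -0.03 500.92 -14.15 166.34]
 [ 10.88   0.94   0.58  -6.87  -0.    -0.04  -0.03 500.95 -14.15 166.39]
 [ 10.92   0.15  -0.46  -7.92  -0.04   0.02   0.03 500.92 -14.16 166.35]]
ptp first half [3.83 9.69 2.26 1.17 0.33 0.07]  second [2.36 1.11 2.32 0.06 0.06 0.07]
0.2880364932547424
```

Case_2 is dead silent under the same shake, so case_3 rattles. I put case_2 back, then fetch case_3.

jog_arm(commands="0 0 -0.05 0 0 0;0 0 -0.085 0 0 0;0 0 -0.097 0 0 0;0 0 -0.1 0 0 0;0 0 -0.1 0 0 0;0 0 -0.1 0 0 0")

```text
time: 11.72
eef_pos: [0.5017, -0.0144, 0.0673]
tcp_rot: [0.978, 0.211, 0.001, 0.0]
contact_force: [0.1, -0.7, -6.3]
opening: 0.283
```

jog_arm(commands="0 0 0 0 0 0;0 0 0 0 0 0;0 0 0 0 0 0;0 0 0 0 0 0;0 0 0 0 0 0;0 0 0.03 0 0 0;0 0 0.08 0 0 0;0 0 0.12 0 0 0;0 0 0.12 0 0 0", gripper=100)

```text
time: 12.85
eef_pos: [0.5034, -0.0147, 0.1907]
tcp_rot: [0.978, 0.211, 0.004, 0.002]
contact_force: [-0.1, -0.1, -0.3]
opening: 1.0
```

jog_arm(commands="0.005 -0.06 0 0 0 -0.06;0.005 -0.12 0 0 0 -0.12;0.005 -0.18 0 0 0 -0.178;0.005 -0.215 0 0 0 -0.178;0.005 -0.215 0 0 0 -0.178;0.005 -0.215 0 0 0 -0.178;0.005 -0.215 0 0 0 -0.178")

```text
time: 13.72
eef_pos: [0.5057, -0.2277, 0.1857]
tcp_rot: [0.992, 0.124, -0.0, -0.0]
contact_force: [0.2, 1.2, -0.1]
opening: 0.997
```

```bash
python3 - <<'E'
from plant import get_state, vision, cut_out
import cv2,numpy as np
n="scene"
c=vision.read_camera(n); cv2.imwrite(f"pics/{n}1.png",cv2.resize(c["frame"][:,:,::-1],(800,600)))
for d in cut_out(n,"case_1"):
            m=d["pixels"]; z=c["z_map"]; v,u=np.nonzero(m&(z>0)); zz=z[v,u]
            P=np.c_[(u-c["cx"])/c["fx"]*zz,(v-c["cy"])/c["fy"]*zz,zz]; W=(P-c["t"])@c["R"]
            T=W[(W[:,2]>0.085)&(W[:,2]<.1)]
            if len(T)>20: print(round(d["conf"],2),np.round(d["box"]),cv2.minAreaRect((T[:,:2]*1000).astype(np.float32)))
E
```

```text
0.97 [354. 149.  47.  44.] ((398.898193359375, 307.23681640625), (70.65848541259766, 156.44215393066406), 85.2587890625)
0.92 [363. 188.  42.  48.] ((506.393310546875, 278.1480712890625), (72.91357421875, 25.930679321289062), 4.442756652832031)
0.92 [396. 127.  39.  34.] ((265.4303283691406, 487.132568359375), (71.7981185913086, 36.66055679321289), 88.32666778564453)
0.77 [305. 157.  35.  40.] ((350.4295959472656, 144.40145874023438), (74.41332244873047, 26.562274932861328), 5.008662223815918)
0.73 [189. 213.  50.  48.] ((508.5066833496094, -229.90594482421875), (72.70793914794922, 26.288965225219727), 13.50281047821045)
0.64 [266. 201.  48.  45.] ((501.83551025390625, -14.653533935546875), (70.14064025878906, 26.762800216674805), 23.734004974365234)
0.58 [270. 300.  51.  56.] ((827.8504028320312, -68.43597412109375), (68.75715637207031, 27.08070945739746), 10.315092086791992)
```

View pics/scene1.png

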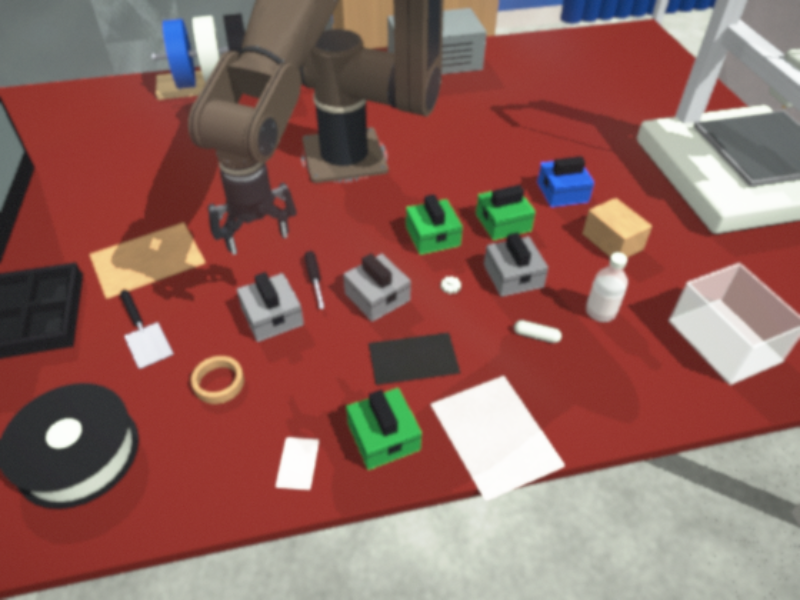

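All cases stand where they started: case_2 at (264,201) and case_3 at (189,213) in camera pixels. Gripping case_3 and carrying it to the mat.

jog_arm(commands="0 0 0 0 0 0;0 0 -0.06 0 0 0;0 0 -0.105 0 0 0;0 0 -0.12 0 0 0;0 0 -0.12 0 0 0;0 0 -0.12 0 0 0")

```text
time: 14.58
eef_pos: [0.5075, -0.2302, 0.0687]
tcp_rot: [0.992, 0.123, 0.002, 0.001]
contact_force: [-0.1, -0.8, 0.8]
opening: 1.001
```

jog_arm(commands="0 0 0 0 0 0;0 0 0 0 0 0;0 0 0 0 0 0;0 0 0 0 0 0;0 0 0 0 0 0;0 0 0 0 0 0", gripper=0, grip_force=90)

```text
time: 15.32
eef_pos: [0.5065, -0.2301, 0.0671]
tcp_rot: [0.992, 0.123, 0.001, 0.001]
contact_force: [0.5, -4.5, 1.9]
opening: 0.288
```

jog_arm(commands="0 0 0.03 0 0 0;0 0 0.08 0 0 0;0 0 0.12 0 0 0;0 0 0.13 0 0 0;0 0 0.13 0 0 0;0 -0.055 0.13 0 0 0;0 0 0.13 0 0 0")

```text
time: 16.2
eef_pos: [0.5036, -0.2371, 0.1923]
tcp_rot: [0.993, 0.118, -0.003, 0.001]
contact_force: [0.7, 2.9, -6.8]
opening: 0.288
```

```bash
python3 -c "
from feel import *
np.set_printoptions(suppress=True,linewidth=150)
feel(14)"
```

```text
[[  16.2     0.7     2.89   -6.77    0.37    0.13    0.01  503.64 -237.09  192.25]
 [  16.25    0.74   13.11  -10.66    1.23   -0.15    0.04  502.54 -223.4   190.76]
 [  16.3     1.15    2.26   -8.3     0.34   -0.29   -0.07  502.81 -223.6   190.21]
 [  16.35   -0.55   -2.75   -7.41   -0.65    0.08   -0.    503.41 -225.97  190.8 ]
 [  16.4    -0.71   -2.02   -6.81   -0.54    0.28    0.03  503.66 -227.89  191.71]
 [  16.45    0.67    0.32   -7.11    0.29    0.04   -0.01  503.97 -228.23  192.57]
 [  16.5     1.81    2.73   -8.03    0.51   -0.22    0.04  504.56 -227.7   193.24]
 [  16.55    0.53   -0.15   -7.57   -0.01   -0.11    0.01  505.16 -227.84  193.92]
 [  16.6    -0.97   -2.24   -7.15   -0.48    0.13    0.    505.4  -228.83  194.68]
 [  16.65   -1.44   -0.38   -6.31   -0.22    0.19    0.02  505.43 -229.46  195.32]
 [  16.7    -0.2     0.65   -7.91    0.33   -0.06    0.02  505.6  -229.23  195.71]
 [  16.75    0.34    2.83   -8.07    0.22   -0.18    0.04  505.85 -228.8   195.91]
 [  16.8     0.91   -0.94   -8.34   -0.12   -0.     -0.02  506.   -228.99  196.11]
 [  16.85   -0.62   -1.07   -7.13   -0.26    0.1     0.05  505.94 -229.45  196.35]]
ptp first half [ 2.51 15.86  3.89  1.89  0.57  0.11]  second [2.34 5.07 2.03 0.81 0.38 0.08]
0.28446150771556356
```

jog_arm(commands="0.02 0.03 0.13 0 0 0;0.04 0.06 0.13 0 0 0;0.06 0.09 0.13 0 0 0;0.08 0.12 0.13 0 0 0;0.10 0.15 0.13 0 0 0;0.12 0.18 0.13 0 0 0;0.135 0.21 0.13 0 0 0;0.15 0.23 0.12 0 0 0;0.16 0.245 0.11 0 0 0;0.164 0.251 0.1 0 0 0;0.164 0.251 0.1 0 0 0;0.164 0.251 0.1 0 0 0;0.164 0.251 0.1 0 0 0;0.164 0.251 0.1 0 0 0;0.164 0.251 0.1 0 0 0;0.164 0.251 0.1 0 0 0;0.164 0.251 0.1 0 0 0;0.164 0.251 0.1 0 0 0;0.164 0.251 0.1 0 0 0;0.164 0.251 0.1 0 0 0")

```text
time: 19.4
eef_pos: [0.6699, 0.0219, 0.2963]
tcp_rot: [0.992, 0.123, 0.0, 0.0]
contact_force: [-0.5, -0.6, -6.8]
opening: 0.286
```

The rattle repeats. The z shift was counted from the already raised pose, so the case hangs 0.23 m up. Lowering it 0.13 m.

jog_arm(commands="0 0 -0.025 0 0 0;0 0 -0.05 0 0 0;0 0 -0.075 0 0 0;0 0 -0.1 0 0 0;0 0 -0.12 0 0 0;0 0 -0.13 0 0 0;0 0 -0.13 0 0 0;0 0 -0.13 0 0 0;0 0 -0.13 0 0 0;0 0 -0.13 0 0 0;0 0 -0.13 0 0 0;0 0 -0.13 0 0 0;0 0 -0.13 0 0 0;0 0 -0.13 0 0 0;0 0 -0.13 0 0 0;0 0 -0.13 0 0 0")

```text
time: 21.4
eef_pos: [0.6699, 0.0218, 0.1663]
tcp_rot: [0.992, 0.123, -0.0, -0.0]
contact_force: [-0.1, -0.2, -7.6]
opening: 0.29
```

```bash
python3 - <<'E'
from plant import get_state, vision, cut_out
import cv2,numpy as np
n="scene"
c=vision.read_camera(n); cv2.imwrite(f"pics/{n}2.png",cv2.resize(c["frame"][:,:,::-1],(800,600)))
for d in cut_out(n,"case_1"):
            m=d["pixels"]; z=c["z_map"]; v,u=np.nonzero(m&(z>0)); zz=z[v,u]
            P=np.c_[(u-c["cx"])/c["fx"]*zz,(v-c["cy"])/c["fy"]*zz,zz]; W=(P-c["t"])@c["R"]
            T=W[(W[:,2]>0.085)&(W[:,2]<.1)]
            print(round(d["conf"],2),np.round(d["box"]),np.percentile(W,[2,98],axis=0).round(3).tolist(),cv2.minAreaRect((T[:,:2]*1000).astype(np.float32)) if len(T)>20 else "")
s=get_state();print(s["eef_pos"],s["dq"].round(3),s["contact_force"],s["opening"],s["tcp_rot"])
E
```

```text
0.93 [395. 126.  37.  34.] [[0.222, 0.44, 0.003], [0.315, 0.532, 0.093]] ((266.66815185546875, 488.1478576660156), (68.34892272949219, 30.883071899414062), 87.99068450927734)
0.83 [318. 157.  10.  26.] [[0.326, 0.153, 0.001], [0.398, 0.21, 0.091]] 
0.8 [290. 220.  55.  52.] [[0.641, -0.033, 0.103], [0.728, 0.076, 0.192]] 
0.79 [361. 185.  44.  49.] [[0.464, 0.229, 0.002], [0.556, 0.325, 0.094]] ((508.9799499511719, 277.0563049316406), (69.83230590820312, 28.60101318359375), 1.7092331647872925)
0.77 [261. 202.  42.  48.] [[0.456, -0.074, 0.002], [0.563, 0.024, 0.095]] ((501.2938232421875, -15.267448425292969), (68.88240814208984, 26.95716667175293), 22.598432540893555)
0.77 [354. 148.  46.  39.] [[0.301, 0.262, 0.004], [0.39, 0.361, 0.093]] ((381.72796630859375, 285.40533447265625), (65.17522430419922, 172.0697479248047), 57.281864166259766)
0.56 [268. 302.  53.  57.] [[0.784, -0.12, 0.005], [0.879, -0.019, 0.094]] ((825.2290649414062, -69.0615234375), (70.50806427001953, 26.293088912963867), 10.578987121582031)
[0.66990737 0.02183828 0.1663333 ] [-0.     0.001  0.001 -0.002 -0.006  0.023] [-0.09729996  0.56266264 -6.67412847] 0.288118739568706 [ 9.92396783e-01  1.23079747e-01 -2.54801531e-06  2.87220592e-06]
```

View pics/scene2.png

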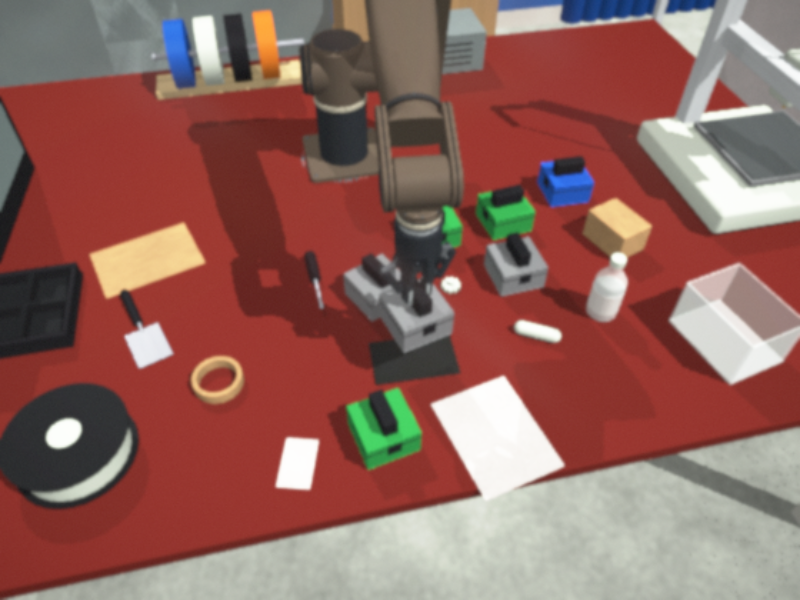

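The picture shows case_3 held level over the mat at (290,220) in camera pixels, underside about 0.10 m up. The other two cases and the bystanders are in place.

```bash
python3 -c "
from plant import ctrl
print(ctrl.sign_off())"
```

```text
the job is handed in; nothing more can be done
None
```

The rattling case is case_3, the right-hand one. I handed the job in at about 21 s with it held over the mat; the sign-off reports no verdict.

**Finding it:** After a 55 mm shake and stop, case_3's wrist force rang on at about 4.3 Hz and up to ±3 N for most of a second. A second shake of case_3 gave the same ringing. Case_2 under the same shake was silent, showing only sensor noise. I did not shake case_1, since case_3's result was clear and had a silent case to compare against.

**Last checks:**
- **Case_3:** it is gripped with a 90 N setting (opening 0.29), level and still. The gripper is at (0.670, 0.022), over the middle of the mat, and the underside is about 0.10 m up.
- **Case_2:** it is back within about 2 mm of where it started.
- **Case_1:** never touched, and still in place.
- **Bystanders:** they look undisturbed in the last picture. I judged this by eye and did not measure each one.

One carry went about 0.13 m higher than I intended, because the shift counted from the raised pose. I corrected it before handing in. No check failed or disagreed.

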